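Shut off the hob's gas valve and pin it

ROBOT

A 6-joint arm with a two-finger parallel gripper is mounted at the origin on the work surface. World frame = base frame: x ahead of the robot, y to its left, z up, the work surface at z = 0. Lengths are in m, angles in degrees, forces in N, time in s.
With the tool pointing down it reaches from about 0.4 to 0.825 m from the base axis. Payload 7 kg.
Tool frame: the origin (TCP) lies on the centre line of the jaws, within the pads' length; the fingertips stand 8 mm ahead of it and the grasp point (between the pads) lies 11 mm behind it; z points along the fingers, y is the line along which they close (so a half turn about z gives the same grasp; the last joint's range is limited). The gripper opens to 88 mm and grips with 3 to 60 N. Pads are 19 mm wide; open, the fingers measure 130 mm over their backs; the gripper's body (78 mm by 193 mm) begins 47 mm behind the grasp point.
Start: joints at [-60.728, 20.546, 0.682, 0, -70.136, -16.507], TCP at [0.149, -0.658, 0.235] pointing down, gripper open.
Joint ranges: [-176.03, 176.03], [-82.01, 121.73], [-58.28, 71.71], [-173.87, 95.51], [-174.79, -0.11], [-173.66, 173.66]. Speed limits (degrees/s): [136.94, 136.94, 172.46, 180, 180, 180].

INTERFACE

Orientations are given as [roll, pitch, yaw] about the fixed x, y, z axes, in that order (R = Rz(yaw) Ry(pitch) Rx(roll)).
In Python, from plant import ctrl, vision gives the robot as it stands. The module is installed in compiled form; this text tells all that it offers.
- The arm moves only by the tool move_arm, never from a script. Its argument "moves" is one flat list of numbers, 7 for each row, row after row: the finger opening in cm, from 0 to 8.76, then the shift along the tool's x, y, z in cm, then the turn, a rotation vector about the tool's x, y, z in rad. A call has 1 to 8 rows; each row shifts and turns the commanded pose from where the row before left it, along the tool's axes as they then stand; what a row does not reach is not made up. A row lasts 1/10 s, in which the tool goes at most 50 mm and 8.59 degrees, less where a joint would pass 70% of its speed; a pose out of reach is approached as far as the arm can. A call with a gripper value outside its range is refused whole. The fingers move at their own pace and stop on an object; the grip force is fixed at half the most. Time passes only in rows, so rows that do not move let the fingers close. It gives the time, the measured TCP pose, the force, the opening and the grip force at its end, in the units of the state.
- ctrl.get_obs(): the state, without advancing time (a new reading comes with each control period).
- vision.snapshot(name): name is "scene" or "side" or "wrist"; returns (picture, depth): 384x512x3 uint8, red, green, blue; 384x512 float32, m along the optical axis (not along the pixel's ray), 0 where there is no reading.
- vision.camera_model(name): a dict with "vertical_fov" (degrees; the focal length in pixels is half the picture's height over the tangent of half this angle, whatever the lens; pixels are square), "cx", "cy" (the principal point, pixels), "D" ([k1, k2, p1, p2, k3] as OpenCV has them; the pictures are not rectified), "cam_to_world" (4x4, takes a point from camera to world coordinates). Camera axes: x right, y down, z forward; pixel columns grow to the right and rows downward; lengths in m; the calibration is good to about 2 mm. A picture is of the moment at which its call begins: read the wrist's pose just before it. camera_model takes no time and is no camera call; for the wrist camera it gives the pose at the moment of the call.
- ctrl.close_job(): hands the job in; it is judged then, once.
The state is a dict: "clock": time; "joint_pos": joint angles; "qvel": joint speeds; "tau": joint torques, N m; "tool_pos": TCP position; "orientation": TCP orientation; "force": force on the tool from outside, world axes, zero at the start; "moment": the same for the moment, N m; "opening": finger opening in m; "gripper_force": force on a finger pad.
Only numpy, scipy, OpenCV 4.12 (cv2) and the standard library are available. Lean on these libraries where they do the work, as an engineer would, in place of code of your own. Each camera call takes 0.05 s, during which the arm holds its last target. There are 200 camera calls.

TASK

The hob is to be taken away for cleaning: turn the gas valve's lever from on (along the pipe) fully to off (across the pipe, over the steel ear). Then take the lock pin from its wooden rest and put it down through the holes of lever and ear until its collar sits on the lever, and let go. Leave the pan, bowl and jar where they are.

Things in the scene. Friction and masses are not known exactly. Their poses are not given: they have to be found in the camera images.
- hob: Fixed steel gas hob with its pipe and valve. Origin: on the counter (z 0) below the valve's upright spindle. Pipe (22 mm, copper) along its y axis at height 35 mm, from y -105 to the hob body (y 160 to 440, x -90 to 210, 94 mm high). Spindle nut: r 10, top at height 82 mm; spring strut 67 mm high, to a post at x, y 35. On: the lever points along -y, over the pipe; off: along -x, over the lock ear.
- lever (a joint): Lever angle about the spindle: 0 on (along the hob's -y), 1.571 off (along its -x), clockwise from above, with hard stops at both. Over-centre spring: drives it to the nearer stop with up to 0.3 N m, so past about 0.9 it goes on to off by itself within 2 s and stays. About 3 N at the grip starts it.
- lever_grip (a point): Middle of the lever's black bar grip, 125 mm from the spindle, at height 69 mm. Grip 26 mm wide, 60 to 78 mm above the counter, 82 to 167 mm from the spindle. Nearer in, the lever is a flat steel strip 36 mm wide, 66 to 72 mm above the counter, with a 12 mm hole 55 mm from the spindle. The point's y axis points along the lever to the spindle.
- ear_hole (a point): Centre of the upper mouth of the 12 mm hole in the fixed ear (steel strip 36 mm wide, 6 thick, from the spindle to x -78 mm of the hob, on a foot at its end), 55 mm from the spindle along the hob's -x, at height 62 mm; axes as the hob's. At off the lever's hole is right above it (4 mm gap). Free space below down to the counter.
- pin: Loose upright steel lock pin, 70 g. Origin: middle of its lower tip, z up the pin. Shank 10 mm dia., nose tapered (3.6 mm at the tip, full at 11 mm up); collar 22 mm dia. at 45 to 50 mm; round black grip 16 mm dia. at 50 to 94 mm. Starts hanging by its collar in the rest, tip 5 mm above the counter. Home in the valve: collar on the lever, tip 27 mm above the counter.
- pin_rest: Fixed oak block 60 x 60 x 50 mm with an upright 12 mm through hole in the middle, in which the pin stands. Origin: centre of its underside.
- bowl: Small loose terracotta bowl, 90 mm across and 45 mm high. Bystander. Origin: centre of its underside.
- jar: Loose glass jar, 64 mm across and 90 mm high. Bystander. Origin: centre of its underside.
- pan: Loose steel pan, 130 mm across and 70 mm high, standing on the hob's pan support. Bystander. Origin: centre of its underside.

How it is judged (in metres and radians):
On the way, in this order (a step that is already met when the one before it is completed fails the run):
1. the valve lever is at off (value of joint lever above 1.48 rad), for 0.2 s.
2. the pin is through lever and ear, fully home (value of joint lever above 1.48 rad and z of pin in the frame of ear_hole below -0.031 m and horizontal distance between pin and ear_hole below 0.008 m), for 0.2 s.
At the end, for the whole second after the job is handed in: Lever within 5 degrees of off (joint above 1.48); pin at rest through lever and ear, upright within 10 degrees, its tip 31 to 40 mm below ear_hole and within 8 mm of its axis; pan, bowl and jar each within 30 mm of their start (all of step 2 and z of pin in the frame of ear_hole above -0.04 m and angle between pin's own z axis and vertical below 0.17 rad and linear speed of pin below 0.02 m/s and distance of each of bowl, jar, pan from where it was at the start of the episode below 0.03 m); the robot touches nothing.
It fails at once if the pan, bowl or jar is shifted by 50 mm or knocked over (distance of any of bowl, jar, pan from where it was at the start of the episode above 0.05 m or angle between any of bowl, jar, pan's own z axis and vertical above 0.6 rad).
It also fails if it takes over 64 s, if anything falls off the work surface, if the arm or the gripper's body presses on something with over 40 N, if the wrist force passes 120 N, or if a joint passes its speed limit or range.

## Working session

There is one attempt and no reset: what is moved stays moved. The work goes in short steps, Python scripts to look and compute and a tool call to move; the robot and the scene stay as the last step left them, time stands still between calls to the robot, and variables do not carry over. Pictures are saved under pics/ and viewed, at most 10 in all, crops included, and the job is handed in when it is done.

Besides the shell and the picture viewer there is one more tool, called after "Request:" in YAML: its name, and indented under it one key for each argument. move_arm: Moves the arm, as the interface text tells. Its arguments: {"type":"object","properties":{"moves":{"type":"array"}},"required":["moves"]}

```bash
mkdir -p pics; cat > h.py <<'E'
import numpy as np, cv2
from plant import ctrl, vision
def snap(n):
    m=vision.camera_model(n); p,d=vision.snapshot(n)
    return p,d,m
def K(m,h=384):
    f=h/2/np.tan(np.radians(m["vertical_fov"])/2)
    return np.array([[f,0,m["cx"]],[0,f,m["cy"]],[0,0,1]])
def cloud(d,m):
    h,w=d.shape; u,v=np.meshgrid(np.arange(w),np.arange(h))
    pts=np.stack([u,v],-1).reshape(-1,1,2).astype(np.float64)
    n=cv2.undistortPoints(pts,K(m),np.array(m["D"],float)).reshape(h,w,2)
    c=np.dstack([n[...,0]*d,n[...,1]*d,d]); T=np.array(m["cam_to_world"])
    P=c@T[:3,:3].T+T[:3,3]; P[d<=0]=np.nan
    return P
def save(n,p): cv2.imwrite("pics/%s.png"%n,p[...,::-1])
E
python3 - <<'E'
from h import *
ims=[]
for n in("scene","side","wrist"):
    p,d,m=snap(n); save(n,p); np.savez("d_"+n,p=p,P=cloud(d,m))
    print(n,np.round(m["cam_to_world"],3).tolist(),m["vertical_fov"],(d>0).mean())
o=ctrl.get_obs(); print(o)
E
```

```text
scene [[-0.716, 0.471, -0.515, 1.131], [0.698, 0.497, -0.516, 0.57], [0.012, -0.729, -0.684, 0.797], [0.0, 0.0, 0.0, 1.0]] 55.99211385300433 0.9958038330078125
side [[-0.743, -0.469, 0.478, 0.08], [-0.67, 0.525, -0.525, 0.627], [-0.005, -0.71, -0.704, 0.83], [0.0, 0.0, 0.0, 1.0]] 55.79786747713185 0.99615478515625
wrist [[-0.22, 0.936, 0.274, 0.075], [0.975, 0.211, 0.063, -0.675], [0.002, 0.281, -0.96, 0.384], [0.0, 0.0, 0.0, 1.0]] 68.75981415800405 0.9959309895833334
{'clock': 0.15, 'joint_pos': array([-6.07285034e+01,  2.05818859e+01,  6.44587631e-01, -1.19973943e-02,
       -7.01356083e+01, -1.65088963e+01]), 'qvel': array([-0.04907966, -0.10532682,  0.07912147,  0.15117825,  0.00255947,
       -0.07922487]), 'tau': array([-3.40713646e-03, -5.83274388e+01,  2.93286932e+01,  7.00142831e+00,
        8.69002892e-03, -1.08398635e-04]), 'tool_pos': array([ 0.14901576, -0.65797403,  0.23383816]), 'orientation': array([ 1.79926894e+02, -9.90413255e-03, -1.67241477e+02]), 'force': array([ 0.06504398,  0.58777934, -0.18988157]), 'moment': array([ 0.07996803, -0.00562502,  0.02147541]), 'gripper_force': 0.0, 'opening': 0.08765207676749133}
```

View pics/scene.png

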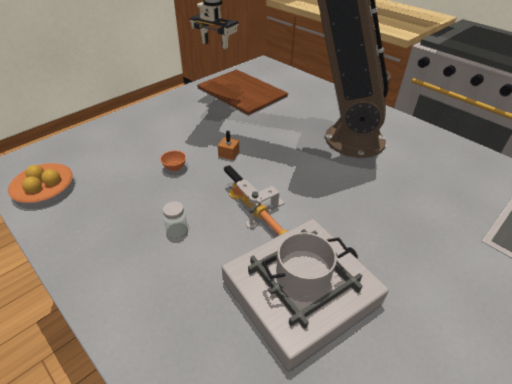

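View pics/side.png

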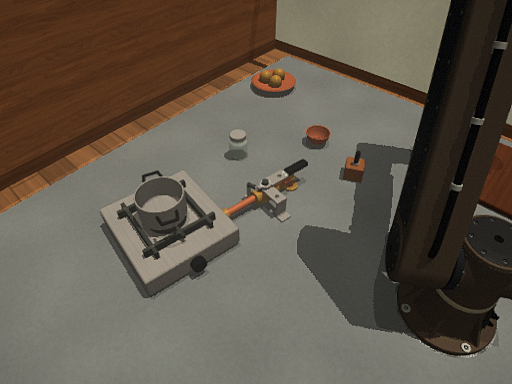

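The scene view shows the lever grip at (233,174), spindle around (257,196), the pin in its rest at (229,140), bowl (173,160), jar (175,218). The side view shows the same: grip (297,165), pin (357,158), valve about (268,190).

```bash
python3 - <<'E'
from h import *
for n,bx in(("scene",dict(rest=(215,128,243,160),grip=(222,164,246,184),bowl=(158,148,190,175),jar=(160,200,192,240))),("side",dict(rest=(342,148,370,184),grip=(282,157,310,175),bowl=(303,122,333,150),jar=(225,126,252,163)))):
    z=np.load("d_%s.npz"%n); p=z["p"].astype(int); P=z["P"]
    for k,(a,b,c,e) in bx.items():
        q=P[b:e,a:c].reshape(-1,3); col=p[b:e,a:c].reshape(-1,3)
        if k=="rest":
            s=q[(q[:,2]>.045)&(q[:,2]<.054)&(col[:,0]>col[:,2]+30)]; print(n,"resttop",len(s),(s.min(0)+s.max(0))/2,cv2.minAreaRect(s[:,:2].astype(np.float32)*1000))
            s=q[(q[:,2]>.062)&(q[:,2]<.11)]; print("pin",len(s),s.mean(0),s.min(0),s.max(0))
        elif k=="grip":
            s=q[(q[:,2]>.058)&(q[:,2]<.085)&(col.max(1)<70)]; r=cv2.minAreaRect(s[:,:2].astype(np.float32)*1000); print(n,k,len(s),s.mean(0),r,cv2.fitLine(s[:,:2].astype(np.float32),2,0,.01,.01).ravel())
        else:
            s=q[q[:,2]>.02]; print(n,k,len(s),(s.min(0)+s.max(0))/2,s.max(0)-s.min(0),s[:,2].max())
    f=P.reshape(-1,3); w=f[(f[:,2]>.088)&(f[:,2]<.098)&(f[:,0]>.4)]; print("hob",len(w),cv2.minAreaRect(w[:,:2].astype(np.float32)*1000))
    m=(P[...,2]>.05)&(P[...,2]<.09)
# zoom views
a=np.load("d_scene.npz")["p"][120:240,190:300]; b=np.load("d_side.npz")["p"][140:240,235:375]
a=cv2.resize(a,(400,436),interpolation=cv2.INTER_CUBIC); b=cv2.resize(b,None,fx=2.85,fy=4.36/1.0*0.65,interpolation=cv2.INTER_CUBIC)
b=cv2.resize(np.load("d_side.npz")["p"][140:240,235:375],(400,286),interpolation=cv2.INTER_CUBIC)
o=np.zeros((436,800,3),np.uint8); o[:,:400]=a; o[:286,400:]=b; save("zoom",o)
E
```

```text
scene resttop 144 [ 0.4250003  -0.26664631  0.0494722 ] ((425.366455078125, -268.12408447265625), (63.1381950378418, 61.78844451904297), 24.88544464111328)
pin 47 [ 0.42820793 -0.26569173  0.08289028] [ 0.41729344 -0.27362506  0.06249839] [ 0.43410355 -0.25951265  0.10105694]
scene grip 132 [ 0.5546585  -0.10108931  0.07618379] ((553.2044677734375, -102.33503723144531), (77.51887512207031, 19.802833557128906), 79.91270446777344) [ 0.157865    0.98746073  0.5546585  -0.10108931]
scene bowl 320 [ 0.61848672 -0.33848908  0.03440138] [0.08762414 0.09005054 0.02867783] 0.048740288383303576
scene jar 632 [ 0.78843722 -0.0894888   0.05654071] [0.06138552 0.0632682  0.07290542] 0.0929934254340139
hob 1661 ((547.0994873046875, -915.8558349609375), (2672.426025390625, 370.7822265625), 84.47942352294922)
side resttop 177 [ 0.4243809  -0.26677766  0.04940163] ((425.3808288574219, -266.42236328125), (57.8356819152832, 63.16828918457031), 24.30432891845703)
pin 53 [ 0.42241364 -0.26316551  0.084575  ] [ 0.41504578 -0.274727    0.06331011] [ 0.43119484 -0.25543719  0.10092303]
side grip 184 [ 0.54479875 -0.09979678  0.0757812 ] ((546.9380493164062, -101.83450317382812), (83.1466293334961, 23.34789276123047), 78.67839813232422) [ 0.20821564  0.97808295  0.54479873 -0.09979678]
side bowl 280 [ 0.61919571 -0.33542563  0.03408999] [0.08955247 0.08876702 0.0280767 ] 0.0481283384048905
side jar 421 [ 0.7828968  -0.0861536   0.05724801] [0.05797922 0.06098294 0.07389871] 0.09419736458815797
hob 1359 ((1444.6629638671875, -86.55950927734375), (761.0170288085938, 1951.6712646484375), 78.91670227050781)
```

View pics/zoom.png

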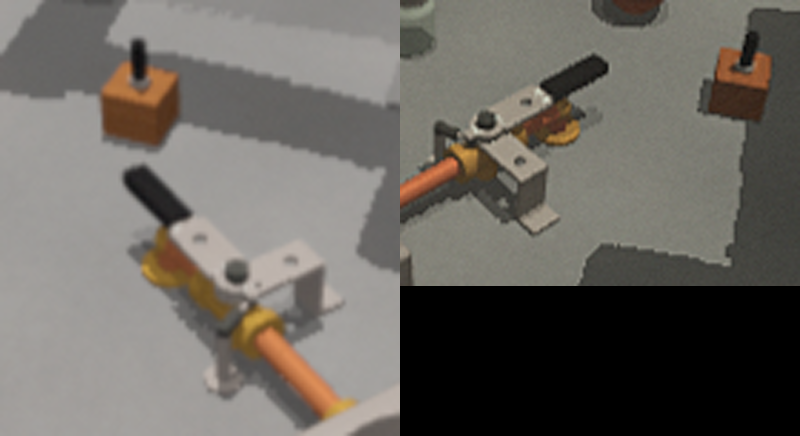

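Request:
move_arm:
  moves: [8.7, -3.5, 3.3, 0, 0, 0, 0, 8.7, -3.5, 3.3, 0, 0, 0, 0, 8.7, -3.5, 3.3, 0, 0, 0, 0, 8.7, -3.5, 3.3, 0, 0, 0, 0, 8.7, -3.5, 3.3, 0, 0, 0, 0, 8.7, -3.5, 3.3, 0, 0, 0, 0, 8.7, -3.5, 3.3, 0, 0, 0, 0]

```text
clock: 0.85
tool_pos: [0.3376, -0.3771, 0.2346]
orientation: [-180.0, 0.0, -167.2]
force: [1.2, 0.0, 0.4]
opening: 0.0871
gripper_force: 0.0
```

Request:
move_arm:
  moves: [0, -3.5, 3.3, 0, 0, 0, 0, 0, -3.5, 3.3, 0, 0, 0, 0, 0, -3.5, 3.3, 0, 0, 0, 0, 0, -3.5, 3.3, 0, 0, 0, 0, 0, -3.5, 3.3, 0, 0, 0, 0, 0, -3.5, 3.3, 0, 0, 0, 0, 0, -3, 3, 0, 0, 0, 0, 0, 0, 0, 0, 0, 0, 0]

```text
clock: 1.65
tool_pos: [0.5229, -0.0999, 0.2341]
orientation: [180.0, 0.0, -167.0]
force: [-0.3, -0.7, -1.2]
opening: 0.0287
gripper_force: 0.0
```

```bash
python3 - <<'E'
from h import *
p,d,m=snap("wrist"); save("w1",p); np.savez("d_w1",p=p,P=cloud(d,m))
o=ctrl.get_obs(); print(o["clock"],o["tool_pos"],o["orientation"],o["opening"])
E
```

```text
1.7 [ 0.52162118 -0.10140521  0.23399837] [ 1.79989024e+02 -4.94653047e-02 -1.67041858e+02] 0.024548107591444802
```

View pics/w1.png

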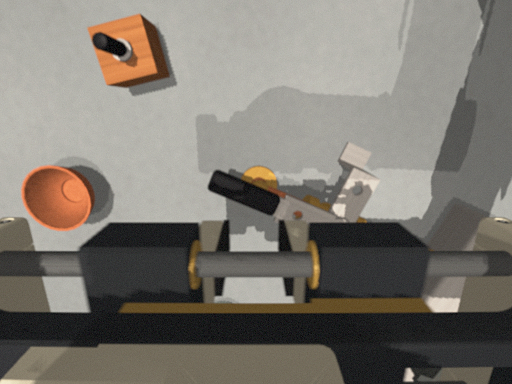

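The wrist view shows the pin (rest centre about (125,50)), the lever grip (212,180)–(278,207), lever hole (299,215) and the ear's foot (353,155); the fingers hide the spindle. I'll intersect rays from all views at the known heights.

```bash
cat >> h.py <<'E'
def ray(m,uv,z):
    n=cv2.undistortPoints(np.array([[uv]],float),K(m),np.array(m["D"],float)).ravel()
    T=np.array(m["cam_to_world"]); r=T[:3,:3]@[n[0],n[1],1]; t=T[:3,3]
    return (t+r*(z-t[2])/r[2])[:2]
E
python3 - <<'E'
from h import *
ms=vision.camera_model("scene"); md=vision.camera_model("side"); mw=vision.camera_model("wrist")
def sp(u,v): return (190+u*.275-.36,120+v*.2752-.36)
def dp(u,v): return (235+(u-400)*.35-.33,140+v*.35-.33)
print("ear", ray(ms,sp(291,260),.062),ray(md,dp(520,160),.062))
print("spindle", ray(ms,sp(236,267),.082),ray(md,dp(486,119),.082))
print("leverhole",ray(ms,sp(199,239),.072),ray(md,dp(526,101),.072),ray(mw,(299,215),.072))
z=np.load("d_w1.npz");p=z["p"].astype(int);P=z["P"]
q=P[160:220,200:285].reshape(-1,3);c=p[160:220,200:285].reshape(-1,3)
s=q[(q[:,2]>.072)&(q[:,2]<.084)&(c.max(1)<70)];print(len(s),cv2.minAreaRect(s[:,:2].astype(np.float32)*1000),np.median(s[:,2]))
q=P[20:90,80:170].reshape(-1,3)
s=q[(q[:,2]>.085)&(q[:,2]<.11)];print("pintop",len(s),(s.min(0)+s.max(0))/2,s.max(0)-s.min(0))
s=q[(q[:,2]>.045)&(q[:,2]<.054)];print("rest",cv2.minAreaRect(s[:,:2].astype(np.float32)*1000),np.median(s[:,2]))
E
```

```text
ear [0.51682208 0.02738644] [0.51759716 0.02825649]
spindle [0.57198459 0.01738556] [0.56989823 0.02139268]
leverhole [ 0.56222498 -0.0366337 ] [ 0.5624811  -0.03659234] [ 0.55763011 -0.03728144]
1496 ((546.314453125, -105.96440124511719), (82.66227722167969, 24.961719512939453), 79.47930908203125) 0.07788901933507941
pintop 332 [ 0.42484256 -0.26839468  0.09330653] [0.01541941 0.01496793 0.01655747]
rest ((424.36737060546875, -268.9837951660156), (60.40943908691406, 61.4409294128418), 25.33814811706543) 0.05047631659863788
```

```bash
cat >> h.py <<'E'
def rows(W,yaw=-167.2,start=None):
    p=np.array(ctrl.get_obs()["tool_pos"] if start is None else start); y=np.radians(yaw)
    R=np.array([[np.cos(y),np.sin(y),0],[np.sin(y),-np.cos(y),0],[0,0,-1]])
    for w in W:
        l=np.round(R.T@(np.array(w)-p)*100,1); p=p+R@l/100; print(l.tolist(),"->",np.round(p,4),round(float(np.linalg.norm(l)),1))
E
python3 - <<'E'
from h import *
S=np.array([.571,.019]);a=np.radians(79.5);hy=np.array([np.cos(a),np.sin(a)]);hx=np.array([hy[1],-hy[0]])
def f(t,r=.135,o=.033): return S+r*(-np.cos(t)*hy-np.sin(t)*hx)-o*(np.sin(t)*hy-np.cos(t)*hx)
W=[[*f(0,o=.055),.234]]+[[*f(0,o=.055),z] for z in(.19,.145,.105,.066)]
W+=[[*f(t),.066] for t in np.linspace(0,1.4,9)]
rows(W)
E
```

```text
[-7.2, -3.9, -0.0] -> [ 0.6005 -0.1235  0.234 ] 8.2
[0.0, -0.0, 4.4] -> [ 0.6005 -0.1235  0.19  ] 4.4
[0.0, -0.0, 4.5] -> [ 0.6005 -0.1235  0.145 ] 4.5
[0.0, -0.0, 4.0] -> [ 0.6005 -0.1235  0.105 ] 4.0
[0.0, -0.0, 3.9] -> [ 0.6005 -0.1235  0.066 ] 3.9
[2.0, 0.8, -0.0] -> [ 0.5792 -0.1201  0.066 ] 2.2
[2.4, 0.7, -0.0] -> [ 0.5542 -0.1186  0.066 ] 2.5
[2.2, 1.0, -0.0] -> [ 0.5306 -0.1137  0.066 ] 2.4
[2.0, 1.3, -0.0] -> [ 0.5082 -0.1055  0.066 ] 2.4
[1.7, 1.8, -0.0] -> [ 0.4876 -0.0917  0.066 ] 2.5
[1.4, 1.9, -0.0] -> [ 0.4698 -0.0763  0.066 ] 2.4
[1.1, 2.2, -0.0] -> [ 0.4542 -0.0573  0.066 ] 2.5
[0.6, 2.4, -0.0] -> [ 0.443  -0.0352  0.066 ] 2.5
[0.2, 2.4, -0.0] -> [ 0.4357 -0.0122  0.066 ] 2.4
```

Request:
move_arm:
  moves: [0, -3.6, -2.0, 0, 0, 0, 0, 0, -3.6, -1.9, 0, 0, 0, 0, 0, 0, 0, 4.4, 0, 0, 0, 0, 0, 0, 4.5, 0, 0, 0, 0, 0, 0, 4.0, 0, 0, 0, 0, 0, 0, 2.4, 0, 0, 0, 0, 0, 0, 1.5, 0, 0, 0, 0, 0, 0, 0, 0, 0, 0]

```text
clock: 2.5
tool_pos: [0.5972, -0.1266, 0.064]
orientation: [179.9, -0.3, -167.3]
force: [0.4, -0.3, 0.2]
opening: 0.0004
gripper_force: 0.0
```

Request:
move_arm:
  moves: [0, 1.0, 0.4, 0, 0, 0, 0, 0, 1.0, 0.4, 0, 0, 0, 0, 0, 1.2, 0.4, 0, 0, 0, 0, 0, 1.2, 0.3, 0, 0, 0, 0, 0, 1.1, 0.5, 0, 0, 0, 0, 0, 1.1, 0.5, 0, 0, 0, 0, 0, 1.0, 0.6, 0, 0, 0, 0, 0, 1.0, 0.7, 0, 0, 0, 0]

```text
clock: 3.3
tool_pos: [0.5063, -0.1073, 0.0667]
orientation: [-180.0, 0.0, -167.2]
force: [2.1, -0.2, 0.6]
opening: 0.0002
gripper_force: 1.1
```

Request:
move_arm:
  moves: [0, 0.9, 0.9, 0, 0, 0, 0, 0, 0.8, 0.9, 0, 0, 0, 0, 0, 0.7, 0.9, 0, 0, 0, 0, 0, 0.7, 1.0, 0, 0, 0, 0, 0, 0.6, 1.1, 0, 0, 0, 0, 0, 0.5, 1.1, 0, 0, 0, 0, 0, 0.3, 1.2, 0, 0, 0, 0, 0, 0.3, 1.2, 0, 0, 0, 0]

```text
clock: 4.1
tool_pos: [0.4415, -0.0363, 0.0665]
orientation: [-180.0, -0.0, -167.2]
force: [-0.3, -0.5, -0.7]
opening: 0.0005
gripper_force: 0.0
```

Request:
move_arm:
  moves: [0, 0, 0, 0, 0, 0, 0, 0, 0, 0, 0, 0, 0, 0, 0, 0, 0, 0, 0, 0, 0, 0, 0, -4, 0, 0, 0, 0, 0, 0, -4, 0, 0, 0, 0, 0, 0, -4, -3, 0, 0, 0, 0, 0, -4, -3, 0, 0, 0, 0, 0, -4, -3, 0, 0, 0]

```text
clock: 4.9
tool_pos: [0.4862, -0.2345, 0.1575]
orientation: [180.0, -0.0, -167.3]
force: [2.3, 1.1, -0.0]
opening: 0.0004
gripper_force: 0.0
```

```bash
python3 - <<'E'
from h import *
o=ctrl.get_obs();print(o["clock"],o["tool_pos"])
ims=[]
for n in("scene","side","wrist"):
    p,d,m=snap(n); np.savez("d2_"+n,p=p,P=cloud(d,m)); ims.append((p,m))
a=cv2.resize(ims[0][0][130:230,200:320],(400,333),interpolation=cv2.INTER_CUBIC)
b=cv2.resize(ims[1][0][140:240,230:350],(400,333),interpolation=cv2.INTER_CUBIC)
save("z2",np.hstack([a,b])); save("w2",ims[2][0])
E
```

```text
4.9 [ 0.48616727 -0.23445732  0.15754514]
```

View pics/z2.png

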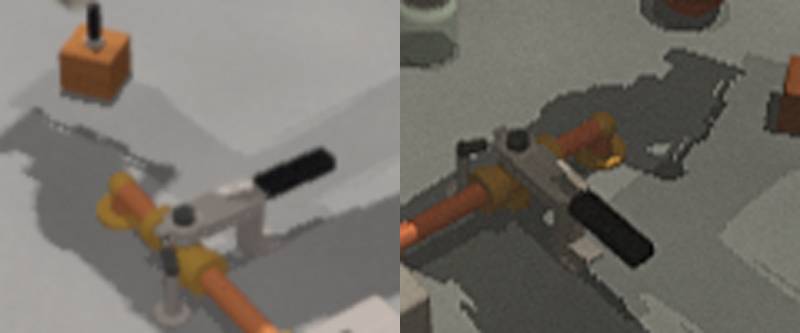

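View pics/w2.png

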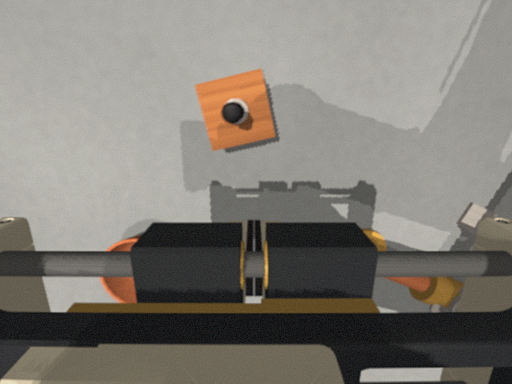

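The lever lies over the ear (off): grip now pointing toward -x in both views. The wrist view shows the pin's top at (234,112) in its rest. Now a precise pin location.

```bash
python3 - <<'E'
from h import *
ms=vision.camera_model("scene"); md=vision.camera_model("side"); mw=vision.camera_model("wrist")
P=np.load("d2_wrist.npz")["P"]; q=P[60:160,190:285].reshape(-1,3)
s=q[(q[:,2]>.092)&(q[:,2]<.104)];print("pintop",len(s),np.median(s,0),(s.min(0)+s.max(0))/2,s.max(0)-s.min(0), ray(mw,(234,112),.099))
s=q[(q[:,2]>.045)&(q[:,2]<.053)];r=cv2.minAreaRect(s[:,:2].astype(np.float32)*1000);print("rest",r)
# lever grip now
for n,(a,b,c,e) in(("scene",(270,170,305,195)),("side",(278,192,310,225))):
    z=np.load("d2_%s.npz"%n);q=z["P"][b:e,a:c].reshape(-1,3);k=z["p"][b:e,a:c].reshape(-1,3)
    s=q[(q[:,2]>.066)&(q[:,2]<.084)&(k.max(1)<60)];print(n,len(s),cv2.minAreaRect(s[:,:2].astype(np.float32)*1000))
o=ctrl.get_obs();print(o["tool_pos"],o["orientation"])
rows([[.425,-.268,o["tool_pos"][2]],[.425,-.268,.069]])
E
```

```text
pintop 364 [ 0.42396784 -0.26895024  0.09885927] [ 0.42410027 -0.26924405  0.09668242] [0.01531493 0.01548222 0.00928582] [ 0.42101141 -0.26414154]
rest ((424.44781494140625, -269.35052490234375), (59.40672302246094, 60.37846755981445), 25.480392456054688)
scene 157 ((452.2221984863281, 44.52091979980469), (22.195602416992188, 80.81385803222656), 77.66751861572266)
side 261 ((463.5764465332031, 42.02621841430664), (25.280763626098633, 112.61148834228516), 80.46949768066406)
[ 0.48751493 -0.2349575   0.15805584] [-1.79922382e+02  1.74271167e-01 -1.67472189e+02]
[6.8, -1.8, 0.0] -> [ 0.4252 -0.2676  0.1581] 7.0
[0.0, -0.0, 8.9] -> [ 0.4252 -0.2676  0.0691] 8.9
```

Request:
move_arm:
  moves: [8.7, 2.3, -0.6, 0, 0, 0, 0, 8.7, 2.3, -0.6, 0, 0, 0, 0, 8.7, 2.2, -0.6, 0, 0, 0, 0, 8.7, 0, 0, 0, 0, 0, 0, 8.7, 0, 0, 0, 0, 0, 0, 8.7, 0, 0, 0, 0, 0, 0, 8.7, 0, 0, 0, 0, 0, 0]

```text
clock: 5.75
tool_pos: [0.4242, -0.2647, 0.1566]
orientation: [-180.0, 0.0, -167.2]
force: [0.1, 0.7, -0.3]
opening: 0.051
gripper_force: 0.0
```

```bash
python3 - <<'E'
from h import *
o=ctrl.get_obs();print(o["tool_pos"],o["orientation"],o["opening"])
for n,(a,b,c,e) in(("scene",(215,128,243,160)),("side",(342,148,370,184))):
    p,d,m=snap(n);P=cloud(d,m);q=P[b:e,a:c].reshape(-1,3);s=q[(q[:,2]>.062)&(q[:,2]<.102)];print(n,len(s),s.mean(0))
p,d,m=snap("wrist");P=cloud(d,m).reshape(-1,3);s=P[(P[:,2]>.085)&(P[:,2]<.104)&(abs(P[:,0]-.425)<.03)&(abs(P[:,1]+.268)<.03)];print(len(s),s.min(0) if len(s) else 0,s.max(0) if len(s) else 0)
rows([[.4245,-.268,o["tool_pos"][2]],[.4245,-.268,.069]])
E
```

```text
[ 0.42424846 -0.26467455  0.15655969] [-1.79996363e+02  6.93109235e-03 -1.67204572e+02] 0.051030155633281886
scene 47 [ 0.42765037 -0.26599259  0.0825812 ]
side 55 [ 0.42235462 -0.26323015  0.08366668]
358 [ 0.41605098 -0.27720419  0.08539573] [ 0.43084026 -0.26195203  0.10083413]
[0.0, -0.3, -0.0] -> [ 0.4249 -0.2676  0.1565] 0.3
[0.0, -0.0, 8.7] -> [ 0.4249 -0.2676  0.0695] 8.7
```

Request:
move_arm:
  moves: [8.7, 0, -0.3, 0, 0, 0, 0, 8.7, 0, 0, 2, 0, 0, 0, 8.7, 0, 0, 2, 0, 0, 0, 8.7, 0, 0, 2, 0, 0, 0, 8.7, 0, 0, 1.5, 0, 0, 0, 8.7, 0, 0, 1.2, 0, 0, 0, 0.5, 0, 0, 0, 0, 0, 0, 0.5, 0, 0, 0, 0, 0, 0]

```text
clock: 6.7
tool_pos: [0.4249, -0.2679, 0.0697]
orientation: [-180.0, -0.0, -167.2]
force: [0.4, 0.3, 0.5]
opening: 0.0763
gripper_force: 0.0
```

Request:
move_arm:
  moves: [0.5, 0, 0, 0, 0, 0, 0, 0.5, 0, 0, 0, 0, 0, 0, 0.5, 0, 0, 0, 0, 0, 0, 0.5, 0, 0, 0, 0, 0, 0, 0.5, 0, 0, 0, 0, 0, 0, 0.5, 0, 0, 0, 0, 0, 0, 0.5, 0, 0, 0, 0, 0, 0, 0.5, 0, 0, 0, 0, 0, 0]

```text
clock: 7.5
tool_pos: [0.4248, -0.268, 0.0696]
orientation: [-180.0, 0.0, -167.2]
force: [-0.5, -2.6, -0.6]
opening: 0.0157
gripper_force: 30.0
```

Request:
move_arm:
  moves: [0.5, 0, 0, -1, 0, 0, 0, 0.5, 0, 0, -2, 0, 0, 0, 0.5, 0, 0, -3, 0, 0, 0, 0.5, 0, 0, -3, 0, 0, 0, 0.5, 0, 0, -1, 0, 0, 0, 0.5, 0, 0, 0, 0, 0, 0]

```text
clock: 8.1
tool_pos: [0.4254, -0.2679, 0.1712]
orientation: [-179.9, 0.2, -167.2]
force: [0.7, 0.3, -0.4]
opening: 0.0152
gripper_force: 30.0
```

```bash
python3 - <<'E'
from h import *
o=ctrl.get_obs();print(o["tool_pos"],o["opening"],o["force"])
rows([[.517,.028,.17]])
E
```

```text
[ 0.42540862 -0.26785891  0.17115574] 0.01518169405518328 [ 0.68711762  0.25854403 -0.36011007]
[-15.5, 26.8, 0.1] -> [0.5172 0.0278 0.1702] 31.0
```

Request:
move_arm:
  moves: [0.5, -1.5, 2.8, 0, 0, 0, 0, 0.5, -2, 4, 0, 0, 0, 0, 0.5, -2.5, 4, 0, 0, 0, 0, 0.5, -2.5, 4, 0, 0, 0, 0, 0.5, -2.5, 4, 0, 0, 0, 0, 0.5, -2.5, 4, 0, 0, 0, 0, 0.5, -1.5, 3, 0, 0, 0, 0, 0.5, -0.5, 1, 0, 0, 0, 0]

```text
clock: 8.9
tool_pos: [0.5165, 0.0305, 0.1678]
orientation: [180.0, -0.1, -167.1]
force: [-0.4, -0.4, -1.3]
opening: 0.0155
gripper_force: 30.0
```

Request:
move_arm:
  moves: [0.5, 0, 0, 1, 0, 0, 0, 0.5, 0, 0, 0.5, 0, 0, 0, 0.5, 0, 0, 0, 0, 0, 0, 0.5, 0, 0, 0, 0, 0, 0, 0.5, 0, 0, 0, 0, 0, 0]

```text
clock: 9.4
tool_pos: [0.5166, 0.0271, 0.1548]
orientation: [-180.0, 0.0, -167.3]
force: [0.0, -0.0, -1.0]
opening: 0.0155
gripper_force: 30.0
```

```bash
python3 - <<'E'
from h import *
o=ctrl.get_obs();print(o["tool_pos"],o["orientation"])
ims=[]
for n in("scene","side"):
    p,d,m=snap(n); ims.append((p,m)); 
    save("raw_"+n,p)
    from math import *
    # projected tip
    T=np.linalg.inv(m["cam_to_world"]);t=o["tool_pos"]+[0,0,-.0646]
    uv=cv2.projectPoints(np.array([t,t+[0,0,.045]]),cv2.Rodrigues(T[:3,:3])[0],T[:3,3],K(m),np.array(m["D"],float))[0].reshape(-1,2);print(n,uv)
a=cv2.resize(ims[0][0][140:210,235:305],(400,400),interpolation=cv2.INTER_CUBIC)
b=cv2.resize(ims[1][0][150:220,245:315],(400,400),interpolation=cv2.INTER_CUBIC)
save("z3",np.hstack([a,b]))
E
```

```text
[0.51659615 0.02706299 0.15475348] [-1.79997565e+02  1.51987368e-02 -1.67301553e+02]
scene [[270.06110819 184.10842846]
 [270.76566918 172.3929022 ]]
side [[277.66757006 188.84024429]
 [278.46478849 177.4608551 ]]
```

View pics/z3.png

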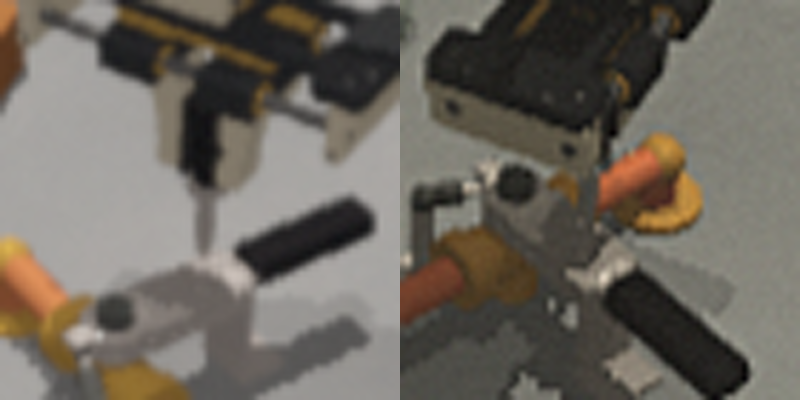

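Pin tip seen at scene pixel (270.5,184) as predicted; the extrapolated lever hole lies right below it in both views. Descending slowly while watching the force.

Request:
move_arm:
  moves: [0.5, 0, 0, 0.6, 0, 0, 0, 0.5, 0, 0, 0.6, 0, 0, 0, 0.5, 0, 0, 0.5, 0, 0, 0, 0.5, 0, 0, 0.4, 0, 0, 0, 0.5, 0, 0, 0.4, 0, 0, 0, 0.5, 0, 0, 0, 0, 0, 0]

```text
clock: 10.1
tool_pos: [0.5162, 0.0278, 0.1288]
orientation: [-180.0, -0.1, -167.2]
force: [-0.1, -0.3, -1.1]
opening: 0.0156
gripper_force: 30.0
```

Request:
move_arm:
  moves: [0.5, 0, 0, 0.4, 0, 0, 0, 0.5, 0, 0, 0.4, 0, 0, 0, 0.5, 0, 0, 0.4, 0, 0, 0, 0.5, 0, 0, 0.2, 0, 0, 0, 0.5, 0, 0, 0, 0, 0, 0]

```text
clock: 10.6
tool_pos: [0.5164, 0.0278, 0.1152]
orientation: [-180.0, -0.0, -167.2]
force: [0.7, 0.4, -0.3]
opening: 0.0155
gripper_force: 30.0
```

Request:
move_arm:
  moves: [0.5, 0, 0, 0.5, 0, 0, 0, 0.5, 0, 0, 0.5, 0, 0, 0, 0.5, 0, 0, 0.5, 0, 0, 0, 0.5, 0, 0, 0.4, 0, 0, 0, 0.5, 0, 0, 0.3, 0, 0, 0, 0.5, 0, 0, 0.1, 0, 0, 0, 0.5, 0, 0, 0, 0, 0, 0]

```text
clock: 11.3
tool_pos: [0.5165, 0.0278, 0.0924]
orientation: [-180.0, -0.0, -167.2]
force: [-0.5, 0.1, -0.2]
opening: 0.0155
gripper_force: 30.0
```

Request:
move_arm:
  moves: [5, 0, 0, 0, 0, 0, 0, 5, 0, 0, 0, 0, 0, 0, 5, 0, 0, 0, 0, 0, 0, 5, 0, 0, 0, 0, 0, 0, 5, 0, 0, 0, 0, 0, 0, 5, 0, 0, 0, 0, 0, 0, 5, 0, 0, 0, 0, 0, 0, 5, 0, 0, 0, 0, 0, 0]

```text
clock: 12.1
tool_pos: [0.5166, 0.0278, 0.0926]
orientation: [180.0, -0.0, -167.2]
force: [-0.3, 0.1, -0.1]
opening: 0.0501
gripper_force: 0.0
```

Request:
move_arm:
  moves: [5, 0, 0, -1.5, 0, 0, 0, 5, 0, 0, -2.5, 0, 0, 0, 5, 0, 0, -4, 0, 0, 0, 5, 0, 0, -4, 0, 0, 0, 5, 2, -4, -2, 0, 0, 0, 5, 2, -4, 0, 0, 0, 0, 5, 2, -4, 0, 0, 0, 0, 5, 0, 0, 0, 0, 0, 0]

```text
clock: 12.9
tool_pos: [0.483, -0.1059, 0.2329]
orientation: [-180.0, -0.0, -167.4]
force: [-0.7, -0.2, -1.1]
opening: 0.0498
gripper_force: 0.0
```

```bash
python3 - <<'E'
from h import *
o=ctrl.get_obs();print(o["clock"],o["tool_pos"],o["opening"])
ims=[]
for n in("scene","side"):
    p,d,m=snap(n); ims.append(p); P=cloud(d,m).reshape(-1,3); c=p.reshape(-1,3)
    s=P[(P[:,2]>.085)&(P[:,2]<.13)&(np.hypot(P[:,0]-.5165,P[:,1]-.028)<.025)];print(n,len(s),s.mean(0),s.max(0))
    print([ (k,len(t),np.round((t.min(0)+t.max(0))/2,4)) for k,x,y,r in(("bowl",.619,-.337,.06),("jar",.786,-.088,.05)) for t in [P[(P[:,2]>.02)&(np.hypot(P[:,0]-x,P[:,1]-y)<r)]]])
a=cv2.resize(ims[0][130:220,225:315],(400,400),interpolation=cv2.INTER_CUBIC)
b=cv2.resize(ims[1][140:230,235:325],(400,400),interpolation=cv2.INTER_CUBIC)
save("z4",np.hstack([a,b]))
E
```

```text
12.9 [ 0.4829637  -0.1058772   0.23287155] 0.049803261727620354
scene 65 [0.5194827  0.03074009 0.10640612] [0.52526415 0.03696884 0.12263248]
[('bowl', 318, array([ 0.6184, -0.3379,  0.0343])), ('jar', 631, array([ 0.7884, -0.0878,  0.0567]))]
side 64 [0.51484651 0.03313774 0.10773542] [0.52528245 0.03950563 0.12412221]
[('bowl', 95, array([ 0.6137, -0.3348,  0.0339])), ('jar', 418, array([ 0.783 , -0.0858,  0.057 ]))]
```

View pics/z4.png

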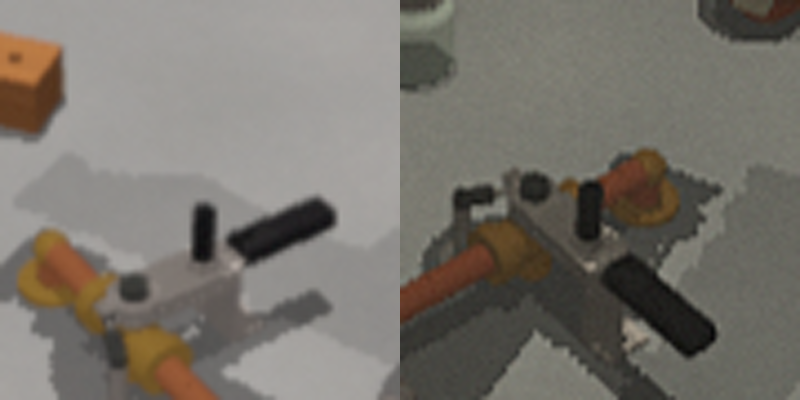

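The pin stands upright through the lever (scene zoom (204,232), side zoom (590,210)). Its top is at about 0.121 m, so it is fully home. The bowl and jar have not moved.

```bash
python3 -c "
from plant import ctrl
print(ctrl.close_job())"
```

```text
the job is handed in; nothing more can be done
None
```

The job is handed in (about 13 s of the 64 s used): the lever is at off and the pin is home through lever and ear and released; bowl and jar measured where they started, while the pan was not re-measured but the arm never went near it.

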